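Knock the wedge out of a casting-mould cradle

ROBOT

A 6-joint arm with a two-finger parallel gripper is mounted at the origin on a cart in front of the work surface, level with it; the furniture and walls round the work are solid. World frame = base frame: x ahead of the robot, y to its left, z up, the work surface at z = 0. Lengths are in m, angles in degrees, forces in N, time in s.
With the tool pointing down it reaches from about 0.425 to 0.925 m from the base axis. Payload 12.5 kg.
Tool frame: the origin (TCP) lies on the centre line of the jaws, within the pads' length; the fingertips stand 14 mm ahead of it and the grasp point (between the pads) lies 5 mm behind it; z points along the fingers, y is the line along which they close (so a half turn about z gives the same grasp; the last joint's range is limited). The gripper opens to 85 mm and grips with 20 to 120 N. Pads are 22 mm wide; open, the fingers measure 114 mm over their backs; the gripper's body (76 mm by 85 mm) begins 54 mm behind the grasp point. The pads swing forward as they close: fully open they stand 13 mm farther back than shut.
Start: joints at [69.465, 28.126, 89.318, -0, 62.55, -6.05], TCP at [0.156, 0.605, 0.213] pointing down, gripper open.
Joint ranges: [-177.58, 177.58], [-47.91, 125.51], [2.72, 160], [-65.01, 245.01], [3.68, 167.84], [-153.87, 153.87]. Speed limits (degrees/s): [127.2, 127.2, 159.86, 180, 180, 180].

INTERFACE

Orientations are given as a 3x3 rotation matrix whose columns are the frame's x, y, z axes.
In Python, from plant import get_obs, vision, manip gives the robot as it stands. The module is installed in compiled form; this text tells all that it offers.
- The arm moves only by the tool apply_moves, never from a script. Its argument "series" is a list that holds one entry, the list of rows, each a list of 7 numbers: the shift along the tool's x, y, z in cm, then the turn, a rotation vector about the tool's x, y, z in degrees, then the gripper command: -1 is shut, 1 is fully open, values between are in proportion. In form: [[[dx, dy, dz, rx, ry, rz, claw], ...]]. A call has 1 to 8 rows; each row is the pose to reach, as a shift and turn from the pose commanded when the call began, along the tool's axes at that moment; what a row does not reach only later rows make up. A row lasts 1/10 s, in which the tool goes at most 50 mm and 8.59 degrees, less where a joint would pass 70% of its speed; a pose out of reach is approached as far as the arm can. A call with a gripper value outside its range is refused whole. The fingers move at their own pace and stop on an object; "squeeze" is the grip in N (left out, the last holds). Time passes only in rows, so rows that repeat a pose let the fingers close. It gives the time, the measured TCP pose, the force, the opening and the grip force at its end, in the units of the state.
- get_obs(): the state, without advancing time (a new reading comes with each control period).
- vision.read_camera(name): name is "scene" or "top"; returns a dict with "color" (480x640x3 uint8, red, green, blue), "z_map" (480x640 float32, m along the optical axis (not along the pixel's ray), 0 where there is no reading), "fx", "fy", "cx", "cy" (pixels), "rvec" (rotation vector, rad) and "tvec" (3), from world to camera coordinates, as OpenCV has them. Camera axes: x right, y down, z forward; pixel columns grow to the right and rows downward; lengths in m; the calibration is good to about 2 mm. A picture is of the moment at which its call begins.
- manip.sign_off(): hands the job in; it is judged then, once.
The state is a dict: "time": time; "qpos": joint angles; "qvel": joint speeds; "tau": joint torques, N m; "ee_pos": TCP position; "eef_rot": TCP orientation; "wrist_force": force on the tool from outside, world axes, zero at the start; "ft_torque": the same for the moment, N m; "opening": opening from 0.0 (shut) to 1.0 (fully open); "gripper_force": force on a finger pad.
Only numpy, scipy, OpenCV 4.12 (cv2) and the standard library are available. Lean on these libraries where they do the work, as an engineer would, in place of code of your own. Each camera call takes 0.05 s, during which the arm holds its last target. There are 200 camera calls.

TASK

Unlock the plaster casting mould. Pick up the dark hardwood block and with it knock the light wooden wedge back at its thin end, along its channel, until it is loose and its thick end stands well out of the cradle (about 5 cm of travel) but still lies on it; lay the block back down on the bare table. Then lift the loose wedge out and lay it across the middle of the round bat; keep the gripper off the wedge until it is loose, let nothing touch the soft plaster mould, and leave the cup, jar and timer where they stand.

Things in the scene. Friction and masses are not known exactly. Their poses are not given: they have to be found in the camera images.
- cradle: wooden wedge cradle, fixed. Origin on the table top; cradle x points from wedge to mould (away from the robot), cradle y the way the wedge is knocked out, z up. Plywood base 18 mm thick, x -115 to +121, y -55 to +131 mm. Back stop: x -105 to -75, y -40 to +40, top at z 56 mm. End stop behind the mould: x 90 to 118, y -50 to +50, top at z 62 mm
- channel (a point): channel of the wedge, open above and at both ends: this point lies on the base (z 18 mm) at the middle of the back stop's straight face (cradle x -75, y 0 mm). Axes as the cradle's. The channel runs from y -40 to +40 mm; its other side is the follower, a board about 35 mm thick, top at z 56 mm
- mould: white two-part plaster mould, a block 100 x 92 mm, 58 mm high, with a pour hole on top, held in the cradle behind the follower: cradle x -12 to +88, y -46 to +46, top at z 76 mm. Origin at the centre of its underside, axes as the cradle's. Soft: nothing may touch it
- follower (a joint): slide of the follower board (m): 0 as jammed, grows to 0.0025 as the wedge is knocked back. Its rubber facing presses it on the wedge with about 14 N at 0 and 8 N at 0.0025, where it stops: the wedge is free after about 20 mm of travel
- wedge_mid (a point): centre of the light wooden wedge: 180 mm long (y axis, towards the thick end), 42 mm high (z), 16 mm thick at the thin and 38 mm at the thick end (27 mm here), 130 g. Jammed, it stands on the base, centre at cradle x -61, y -11, z 39 mm; its thin end sticks out 61 mm past the channel to -y, its thick end 39 mm to +y. It yields along cradle +y at about 11 to 18 N
- wedge_thin_end (a point): centre of the wedge's thin end face, the face to knock on, 16 mm wide and 42 mm high; axes as the wedge's, y pointing into it. Of the two long sides, the one at -x is straight along y, the other slopes by 1 in 8
- block_mid (a point): centre of the dark hardwood knocking block, 130 mm long (its x axis), 40 mm wide (y), 46 mm high (z), 180 g, lying loose on the table
- bat: round plywood bat, 222 mm across, 11 mm thick, lying loose on the table; origin at the centre of its underside
- cup: small biscuit-fired cup with a blue band, 67 mm across, 61 mm high, loose; origin at the centre of its underside; leave alone
- jar: white glaze jar with a black lid, 51 mm across, 60 mm high, loose; origin at the centre of its underside; leave alone
- timer: green and cream wind-up timer, 63 mm across, 43 mm high, loose; origin at the centre of its underside; leave alone
- wedge: the same light wedge; origin at the centre of its underside, 21 mm below the centre point, same axes
- block: the same dark block; origin at the centre of its underside, 23 mm below the centre point, same axes

How it is judged:
By the outcome, as a careful person would: the job done as asked, in the order asked, and still so for the second after the job is handed in, with the robot touching nothing.
It also fails if it takes over 72 s, if anything falls off the work surface, if the arm or the gripper's body presses on something with over 40 N, if the wrist force passes 120 N, or if a joint passes its speed limit or range.

## Working session

There is one attempt and no reset: what is moved stays moved. The work goes in short steps, Python scripts to look and compute and a tool call to move; the robot and the scene stay as the last step left them, time stands still between calls to the robot, and variables do not carry over. Pictures are saved under pics/ and viewed, at most 10 in all, crops included, and the job is handed in when it is done.

Besides the shell and the picture viewer there is one more tool, called by a JSON object that holds its "fn" and its "kwargs". apply_moves: Moves the arm, as the interface text tells. Its arguments: {"type":"object","properties":{"series":{"type":"array","items":{"type":"array","items":{"type":"array","items":{"type":"number"}}}},"squeeze":{"type":"number"}},"required":["series"]}

```bash
mkdir -p pics; cat > h.py <<'E'
import numpy as np, cv2
from plant import get_obs, vision, manip
def cam(n):
    d=vision.read_camera(n); d['R']=cv2.Rodrigues(np.array(d['rvec'],float))[0]; d['t']=np.array(d['tvec'],float).ravel(); return d
def cloud(d):
    v,u=np.mgrid[:480,:640]; z=d['z_map']
    P=np.stack([(u-d['cx'])/d['fx']*z,(v-d['cy'])/d['fy']*z,z],-1)
    W=(P-d['t'])@d['R']; W[z==0]=np.nan; return W
def ray(d,u,v,h):
    r=np.array([(u-d['cx'])/d['fx'],(v-d['cy'])/d['fy'],1])@d['R']; c=-d['t']@d['R']
    return c+r*(h-c[2])/r[2]
def save(d,n): cv2.imwrite('pics/'+n+'.png',d['color'][:,:,::-1])
E
python3 - <<'E'
from h import *
for n in('scene','top'):
    d=cam(n); save(d,n+'0'); print(n,-d['t']@d['R'],d['R'][2],d['fx']); 
    W=cloud(d); np.save(n+'W.npy',W)
o=get_obs(); print(o)
E
```

```text
scene [-0.09146774 -0.88090671  0.7994058 ] [ 0.51452204  0.66190144 -0.54511793] 530.8544197815828
top [ 0.4332356  -0.01307069  1.17312586] [ 0.16161563  0.02459941 -0.98654714] 447.4528203301077
{'time': 0.1, 'qpos': array([ 6.94654975e+01,  2.81604775e+01,  8.93468538e+01,  1.95379489e-03,
        6.25515307e+01, -6.05193041e+00]), 'qvel': array([ 0.0543306 , -0.05090081, -0.10667596, -0.11783818, -0.03631937,
        0.04096667]), 'tau': array([ 2.98894258e-03, -6.19446301e+01, -2.62026179e+01, -8.45692966e-05,
        2.88881660e-03,  1.73725738e-05]), 'ee_pos': array([0.15620874, 0.60492876, 0.21238722]), 'eef_rot': array([[-9.68219793e-01,  2.50100543e-01, -3.88698280e-04],
       [ 2.50100807e-01,  9.68219335e-01, -9.51444470e-04],
       [ 1.38388412e-04, -1.01842112e-03, -9.99999472e-01]]), 'wrist_force': array([-0.17376379, -0.60951242,  0.11642046]), 'ft_torque': array([ 0.03916993,  0.03322176, -0.03873936]), 'gripper_force': 0.0, 'opening': 1.0033634589026652}
```

View pics/scene0.png

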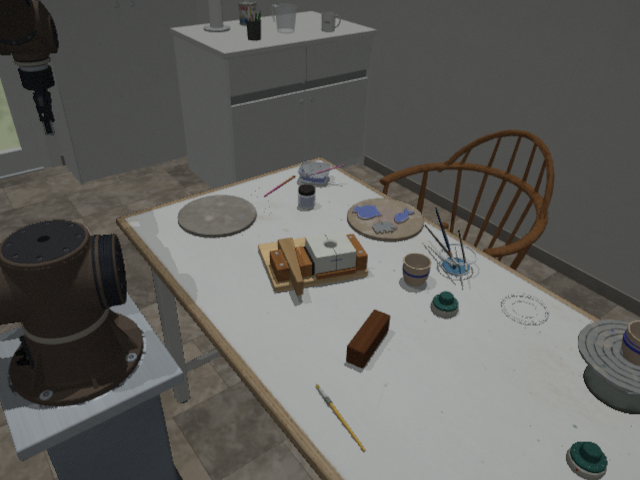

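View pics/top0.png

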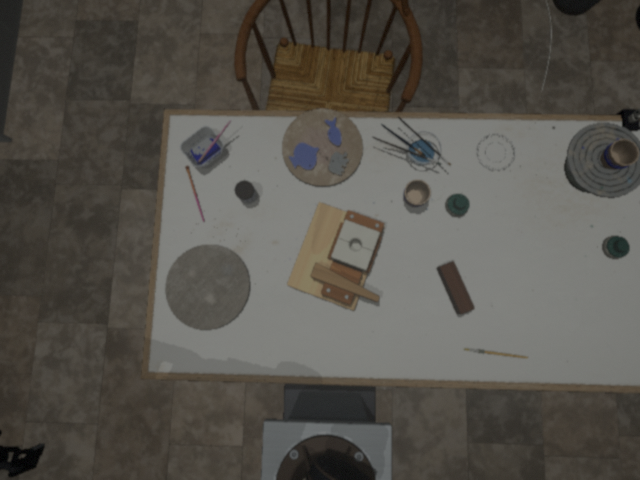

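The top view shows the block at about (455,288), and the cradle at (340,255) with the wedge's thin end at (380,297). The empty round bat is at (208,287), the cup at (417,195), the timer at (457,205) and the jar at (246,190). Next I'll measure by height and colour.

```bash
python3 - <<'E'
from h import *
d=cam('top'); W=cloud(d); hsv=cv2.cvtColor(d['color'],cv2.COLOR_RGB2HSV)
def p(u,v): return u,v,hsv[v,u],W[v,u].round(4)
for n,(u,v) in dict(wedgeR=(372,294),wedgeM=(345,283),wedgeL=(320,271),base=(320,240),mould=(345,240),block=(455,288),table=(420,260),bat=(208,287),follower=(350,272),estop=(365,220)).items(): print(n,*p(u,v))
def rect(m,h,name):
    n,l,s,c=cv2.connectedComponentsWithStats(m.astype(np.uint8)); i=1+np.argmax(s[1:,4]); m=(l==i).astype(np.uint8)
    k=max(cv2.findContours(m,0,2)[0],key=cv2.contourArea)
    Q=np.array([ray(d,u,v,h)[:2] for u,v in k[:,0]]); r=cv2.minAreaRect((Q*1000).astype(np.float32)); print(name,s[i],r, cv2.boxPoints(r).round(0).tolist()); return m
roi=np.zeros((480,640),bool)
def R(a,b,c,e): x=roi.copy(); x[b:e,a:c]=1; return x
H,S,V=[hsv[...,i].astype(int) for i in range(3)]
rect(R(425,250,490,325)&(W[...,2]>.036),.046,'block')
rect(R(425,250,490,325)&(S>100),.046,'blockcol')
rect(R(320,205,390,280)&(W[...,2]>.068),.076,'mould')
rect(R(280,240,400,310)&(W[...,2]>.05)&(abs(W[...,2]-.06)<.006),.060,'wedge?')
rect(R(150,230,265,340)&(W[...,2]>.006),.011,'bat')
big=cv2.resize(d['color'][195:320,280:480],None,fx=4,fy=4,interpolation=cv2.INTER_CUBIC); cv2.imwrite('pics/crop1.png',big[:,:,::-1])
E
```

```text
wedgeR 372 294 [ 16  88 102] [ 0.4683 -0.1063  0.0621]
wedgeM 345 283 [ 17  93 104] [ 0.4937 -0.0396  0.0602]
wedgeL 320 271 [ 16  92 103] [0.5222 0.0231 0.0578]
base 320 240 [ 19  82 131] [0.606  0.0265 0.0198]
mould 345 240 [ 26  17 122] [ 0.5987 -0.0374  0.0778]
block 455 288 [12 71 65] [ 0.4885 -0.3134  0.0467]
table 420 260 [ 38   8 129] [ 0.5615 -0.236   0.0017]
bat 208 287 [20 26 89] [0.4777 0.3145 0.0106]
follower 350 272 [ 13 121 103] [ 0.5215 -0.0517  0.0565]
estop 365 220 [ 13 113  97] [ 0.6532 -0.0873  0.062 ]
block [439 261  36  53 873] ((491.6733703613281, -317.0384521484375), (129.31185913085938, 42.39767837524414), 22.879772186279297) [[424.0, -323.0], [440.0, -362.0], [559.0, -311.0], [543.0, -272.0]]Traceback (most recent call last):
  File "<stdin>", line 13, in <module>
  File "<stdin>", line 6, in rect
    return _wrapfunc(a, 'argmax', axis=axis, out=out, **kwds)
    return bound(*args, **kwds)
ValueError: attempt to get argmax of an empty sequence
```

```bash
python3 - <<'E'
from h import *
d=cam('top'); W=cloud(d); hsv=cv2.cvtColor(d['color'],cv2.COLOR_RGB2HSV)
def rect(m,h,name):
    n,l,s,c=cv2.connectedComponentsWithStats(m.astype(np.uint8)); i=1+np.argmax(s[1:,4]); m=(l==i).astype(np.uint8)
    k=max(cv2.findContours(m,0,2)[0],key=cv2.contourArea)
    Q=np.array([ray(d,u,v,h)[:2] for u,v in k[:,0]]); r=cv2.minAreaRect((Q*1000).astype(np.float32)); print(name,s[i],np.round(r[0],1),np.round(r[1],1),r[2], cv2.boxPoints(r).round(0).tolist()); return m
roi=np.zeros((480,640),bool)
def R(a,b,c,e): x=roi.copy(); x[b:e,a:c]=1; return x
H,S,V=[hsv[...,i].astype(int) for i in range(3)]; Z=W[...,2]
rect(R(425,250,490,325)&(S>45)&(V<95),.046,'blockcol')
rect(R(320,205,390,280)&(Z>.069),.076,'mould')
m=R(280,240,400,310)&(Z>.045)&(S<106)&(S>60)
rect(m,.060,'wedge')
rect(R(280,195,400,315)&(Z>.012)&(S>50),.018,'cradle-ish')
rect(R(150,230,265,340)&(Z>.006),.011,'bat')
rect(R(350,150,500,260)&(Z>.03),.05,'cup')
rect(R(440,150,500,260)&(Z>.02),.04,'timer')
rect(R(225,165,270,215)&(Z>.03),.06,'jar')
for n in['m']: np.save('wm.npy',m)
big=cv2.resize(d['color'][195:320,280:480],None,fx=4,fy=4,interpolation=cv2.INTER_CUBIC); cv2.imwrite('pics/crop1.png',np.minimum(big[:,:,::-1]*1.6,255))
E
```

```text
blockcol [440 262  33  52 754] [ 490.4 -316.4] [125.8  38.5] 23.745920181274414 [[425.0, -324.0], [441.0, -359.0], [556.0, -309.0], [540.0, -273.0]]
mould [ 331  219   49   51 1392] [590.2 -63.1] [ 92.1 100.9] 70.8029556274414 [[527.0, -90.0], [623.0, -123.0], [653.0, -36.0], [558.0, -3.0]]
wedge [311 262  68  42 871] [483.3 -36.3] [178.   65.8] 69.71327209472656 [[422.0, -108.0], [483.0, -131.0], [545.0, 36.0], [483.0, 59.0]]
cradle-ish [ 287  203   97  107 4912] [563.8 -39.9] [233.2 240.3] 70.70558166503906 [[412.0, -110.0], [639.0, -190.0], [716.0, 30.0], [489.0, 110.0]]
bat [ 166  244   84   86 5583] [480.7 316.4] [219.6 218.2] 1.46941077709198 [[368.0, 423.0], [374.0, 205.0], [593.0, 210.0], [588.0, 428.0]]
cup [ 350  210   35   50 1322] [618.5 -93.7] [126.2  86.5] 0.8804789781570435 [[555.0, -51.0], [556.0, -138.0], [682.0, -136.0], [681.0, -49.0]]
timer [447 193  23  21 366] [ 707.5 -328.5] [55.5 53.9] 63.19219970703125 [[671.0, -341.0], [719.0, -365.0], [744.0, -316.0], [696.0, -292.0]]
jar [235 180  21  22 351] [725.3 222.2] [56.8 49.1] 46.20467758178711 [[688.0, 219.0], [723.0, 185.0], [763.0, 226.0], [727.0, 260.0]][ WARN:0@0.603] global loadsave.cpp:1063 imwrite_ Unsupported depth image for selected encoder is fallbacked to CV_8U.
```

View pics/crop1.png

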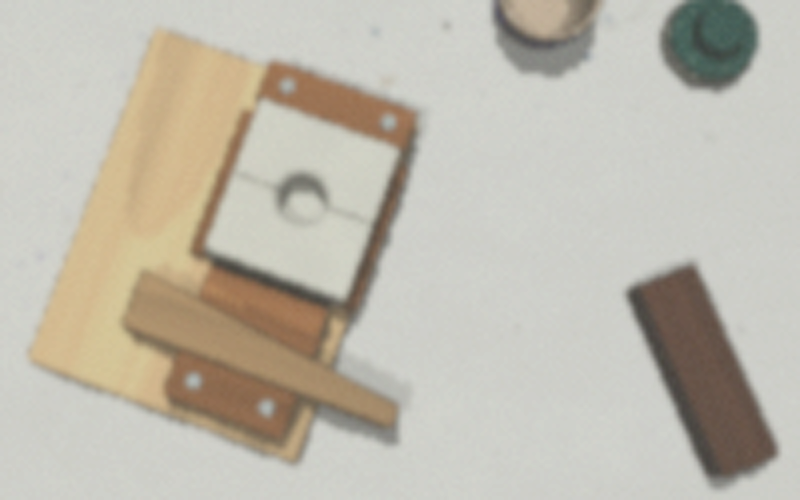

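The crop shows the wedge's thin end at crop (394,415), its straight edge running from (124,318) to (390,428), the mould clear above it, and the block at (703,370).

```bash
cat >> h.py <<'E'
def rel(x,y,z,yaw):
    "tool-frame shift (cm) and turn to TCP at x,y,z (m), tool down, tool-y at yaw deg"
    from scipy.spatial.transform import Rotation as Ro
    o=get_obs(); R=o['eef_rot']; p=o['ee_pos']
    c,s=np.cos(np.radians(yaw)),np.sin(np.radians(yaw)); T=np.array([[s,c,0],[-c,s,0],[0,0,-1.]])
    return np.r_[(R.T@(np.array([x,y,z])-p))*100, Ro.from_matrix(R.T@T).as_rotvec(degrees=True)].round(2).tolist()
CR=np.array([.5543,-.0506]); A=np.radians(-19.2)
def cw(x,y): "cradle mm -> world m"; return CR+np.array([np.cos(A)*x-np.sin(A)*y,np.sin(A)*x+np.cos(A)*y])/1000
E
python3 - <<'E'
from h import *
d=cam('top')
M=np.array([[np.cos(A),np.sin(A)],[-np.sin(A),np.cos(A)]])
for n,u,v,h in[('thin+x',397,402,.06),('thin-x',390,428,.06),('thick-x',124,318,.06),('thick+x',142,270,.06),('base corner(-115,131)',30,355,.018),('base(-115,-55)',298,463,.018),('base(121,131)',157,30,.018)]:
    p=ray(d,280+(u-1.5)/4,195+(v-1.5)/4,h)[:2]; print(n,p.round(4),(M@(p-CR)*1000).round(1))
print(cw(-67,-101),cw(-67,-185))
print(rel(.5,.1,.25,-66.8)); print(rel(.491,-.317,.15,-66.8))
E
```

```text
thin+x [ 0.466  -0.1234] [-59.4 -97.7]
thin-x [ 0.4501 -0.1192] [-75.8 -99. ]
thick-x [0.5137 0.0462] [-70.2  78. ]
thick+x [0.5439 0.0358] [-38.3  78.2]
base corner(-115,131) [0.4916 0.1082] [-111.5  129.4]
base(-115,-55) [ 0.4273 -0.065 ] [-115.2  -55.3]
base(121,131) [0.7076 0.0322] [117.6 128.6]
[ 0.45781125 -0.12394795] [ 0.43018645 -0.20327556]Traceback (most recent call last):
  File "<stdin>", line 7, in <module>
  File "h.py", line 18, in rel
    return np.r_[(R.T@(np.array([x,y,z])-p))*100, Ro.from_matrix(R.T@T).as_rotvec(degrees=True)].round(2).tolist()
                                                  ~~~~~~~~~~~~~~^^^^^^^
  File "scipy/spatial/transform/_rotation.pyx", line 1143, in scipy.spatial.transform._rotation.Rotation.from_matrix
ValueError: Non-positive determinant (left-handed or null coordinate frame) in rotation matrix 0: [[ 7.91382648e-01 -6.11321113e-01 -3.06876339e-05]
 [-6.11321040e-01 -7.91382577e-01  4.50826003e-04]
 [ 2.99885113e-04  3.38015880e-04  9.99999898e-01]].
```

```bash
sed -i 's/T=np.array(.*/T=np.array([[-s,c,0],[c,s,0],[0,0,-1.]])/; s/radians(-19.2)/radians(-19.8)/; s/\.5543,-\.0506/.5545,-.0502/' h.py
python3 - <<'E'
from h import *
print(cw(-67,-101),cw(-67,-185))
print(rel(.5,.1,.25,-66.8)); print(rel(.491,-.317,.15,-66.8)); print(rel(.491,-.317,.03,-66.8))
E
```

```text
[ 0.45724846 -0.12253352] [ 0.42879447 -0.2015675 ]
[-45.91, -40.3, -3.72, -0.01, 0.03, 142.31]
[-55.47, -80.9, 6.3, -0.01, 0.03, 142.31]
[-55.47, -80.89, 18.3, -0.01, 0.03, 142.31]
```

{"fn": "apply_moves", "kwargs": {"series": [[[-45.9,-40.3,-3.7,0,0,142.3,1],[-45.9,-40.3,-3.7,0,0,142.3,1],[-45.9,-40.3,-3.7,0,0,142.3,1],[-45.9,-40.3,-3.7,0,0,142.3,1],[-45.9,-40.3,-3.7,0,0,142.3,1],[-45.9,-40.3,-3.7,0,0,142.3,1],[-45.9,-40.3,-3.7,0,0,142.3,1],[-45.9,-40.3,-3.7,0,0,142.3,1]]]}}

```text
time: 1.05
ee_pos: [0.3817, 0.2733, 0.2374]
eef_rot: [[-0.112, 0.994, 0.0], [0.994, 0.112, 0.0], [0.0, 0.001, -1.0]]
wrist_force: [1.1, 0.2, -0.7]
opening: 0.999
gripper_force: 0.0
```

```bash
python3 -c "
from h import *
o=get_obs();print(o['ee_pos'],o['time'],o['qpos'].round(1));print(rel(.5,.1,.25,-66.8)); print(rel(.491,-.317,.15,-66.8))"
```

```text
[0.3816777  0.27327302 0.23738811] 1.05 [ 27.5  13.8 108.4   0.   57.7  21.1]
[-18.54, 9.82, -1.26, 0.02, -0.03, 73.22]
[-59.88, 4.26, 8.73, 0.02, -0.03, 73.22]
```

{"fn": "apply_moves", "kwargs": {"series": [[[-18.5,9.8,-1.3,0,0,73.2,1],[-18.5,9.8,-1.3,0,0,73.2,1],[-18.5,9.8,-1.3,0,0,73.2,1],[-18.5,9.8,-1.3,0,0,73.2,1],[-59.9,4.3,4.0,0,0,73.2,1],[-59.9,4.3,4.0,0,0,73.2,1],[-59.9,4.3,4.0,0,0,73.2,1],[-59.9,4.3,4.0,0,0,73.2,1]]]}}

```text
time: 1.85
ee_pos: [0.494, -0.0896, 0.2249]
eef_rot: [[0.886, 0.464, 0.0], [0.464, -0.886, 0.0], [0.0, 0.0, -1.0]]
wrist_force: [1.0, 0.2, -0.5]
opening: 1.005
gripper_force: 0.0
```

```bash
python3 -c "
from h import *
o=get_obs();print(o['ee_pos'],o['time'],o['qpos'].round(1));print(rel(.491,-.317,.1,-66.8));print(rel(.491,-.317,.028,-66.8))"
```

```text
[ 0.49398698 -0.08962491  0.22490142] 1.85 [-17.8  17.4 105.3   0.   57.3  44.5]
[-10.82, 20.0, 12.49, 0.01, -0.02, 4.45]
[-10.82, 20.0, 19.69, 0.01, -0.02, 4.45]
```

{"fn": "apply_moves", "kwargs": {"series": [[[-10.8,20.0,8,0,0,4.4,1],[-10.8,20.0,8,0,0,4.4,1],[-10.8,20.0,8,0,0,4.4,1],[-10.8,20.0,8,0,0,4.4,1],[-10.8,20.0,8,0,0,4.4,1],[-10.8,20.0,8,0,0,4.4,1],[-10.8,20.0,8,0,0,4.4,1]]]}}

```text
time: 2.55
ee_pos: [0.4924, -0.3154, 0.1444]
eef_rot: [[0.917, 0.399, -0.001], [0.399, -0.917, 0.001], [-0.0, -0.001, -1.0]]
wrist_force: [0.3, 0.1, 0.7]
opening: 1.002
gripper_force: 0.0
```

```bash
python3 -c "
from h import *
o=get_obs();print(o['ee_pos'],o['time'],o['qpos'].round(1));print(rel(.491,-.317,.1,-66.8));print(rel(.491,-.317,.028,-66.8))
d=cam('scene');im=d['color'][100:400,240:540];cv2.imwrite('pics/s1.png',cv2.resize(im,None,fx=2,fy=2)[:,:,::-1])"
```

```text
[ 0.49238673 -0.31536727  0.14435118] 2.55 [-39.1  29.3  99.3   0.   51.4  27.4]
[-0.19, 0.1, 4.44, -0.07, 0.03, 0.31]
[-0.19, 0.11, 11.64, -0.07, 0.03, 0.31]
```

View pics/s1.png

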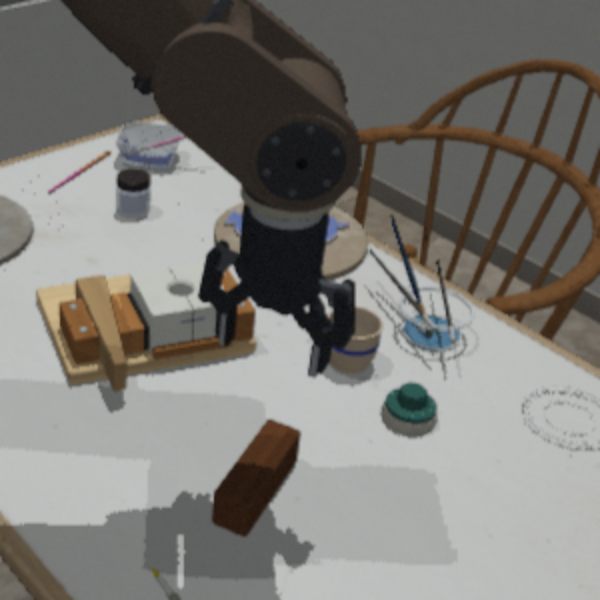

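The gripper (at crop (280,330)) hangs over the block (crop (258,475)), well clear of the cradle. Descending and gripping.

{"fn": "apply_moves", "kwargs": {"series": [[[-0.1,0,4,0,0,0,1],[-0.1,0,8,0,0,0,1],[-0.1,0,11,0,0,0,1],[-0.1,0,11.5,0,0,0,1],[-0.1,0,11.6,0,0,0,1],[-0.1,0,11.6,0,0,0,-1],[-0.1,0,11.6,0,0,0,-1],[-0.1,0,11.6,0,0,0,-1]]], "squeeze": 80}}

```text
time: 3.4
ee_pos: [0.4924, -0.3156, 0.0303]
eef_rot: [[0.916, 0.401, 0.002], [0.401, -0.916, -0.001], [0.001, 0.002, -1.0]]
wrist_force: [-0.0, 0.2, 0.4]
opening: 0.518
gripper_force: 0.0
```

{"fn": "apply_moves", "kwargs": {"series": [[[0,0,0,0,0,0,-1],[0,0,0,0,0,0,-1],[0,0,0,0,0,0,-1],[0,0,0,0,0,0,-1],[0,0,0,0,0,0,-1]]]}}

```text
time: 3.9
ee_pos: [0.4919, -0.3153, 0.029]
eef_rot: [[0.916, 0.4, -0.0], [0.4, -0.916, 0.0], [0.0, -0.0, -1.0]]
wrist_force: [-0.8, -0.0, -0.5]
opening: 0.006
gripper_force: 0.0
```

{"fn": "apply_moves", "kwargs": {"series": [[[0,0,-2,0,0,0,-1],[0,0,-5,0,0,0,-1],[0,0,-8,0,0,0,-1],[0,0,-8,0,0,0,-1],[0,0,-8,0,0,0,-1]]]}}

```text
time: 4.4
ee_pos: [0.492, -0.3153, 0.1093]
eef_rot: [[0.916, 0.401, 0.001], [0.401, -0.916, -0.001], [0.001, 0.001, -1.0]]
wrist_force: [-0.5, 0.6, -0.2]
opening: 0.002
gripper_force: 0.0
```

```bash
python3 -c "
from h import *
o=get_obs();print(o['ee_pos'],o['time'],o['qpos'].round(1))
x,y=cw(-67,-101-65-40); print(x,y,rel(x,y,.11,-19.8),rel(x,y,.05,-19.8))
d=cam('scene');im=d['color'][100:400,240:540];cv2.imwrite('pics/s2.png',cv2.resize(im,None,fx=2,fy=2)[:,:,::-1])
d=cam('top');save(d,'t2')"
```

```text
[ 0.49202418 -0.31532626  0.10932375] 4.4 [-39.1  31.9 101.2   0.   46.9  27.3]
0.4216809769095369 -0.2213259977481359 [-2.68, -11.43, -0.08, 0.06, -0.01, -46.59] [-2.68, -11.44, 5.92, 0.06, -0.01, -46.59]
```

View pics/s2.png

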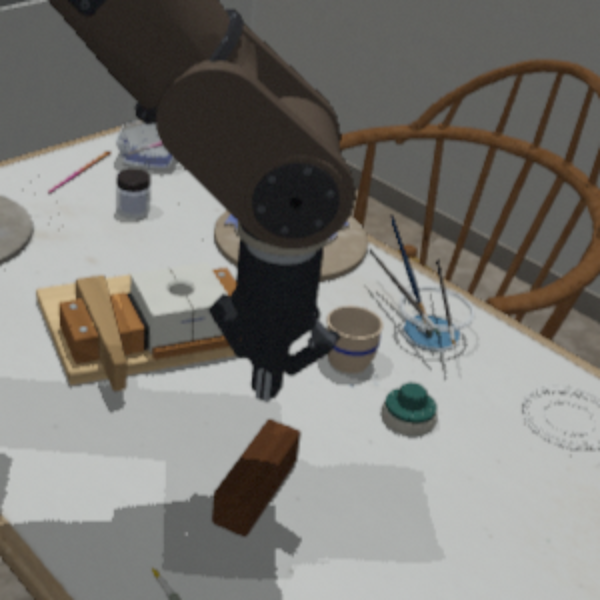

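The fingers shut on nothing: they are at crop (265,385) and the block is still at (255,475). I'll compare the two cameras' measurements of the block and of the gripper.

```bash
python3 - <<'E'
from h import *
o=get_obs(); p=o['ee_pos']
for n,r in(('scene',(330,290,410,375)),('top',(425,250,490,325))):
    d=cam(n); W=cloud(d); c=d['R']@p+d['t']; u,v=c[0]/c[2]*d['fx']+d['cx'],c[1]/c[2]*d['fy']+d['cy']
    print(n,'tcp px',u,v,'z',c[2], 'z_map',d['z_map'][int(v),int(u)])
    hsv=cv2.cvtColor(d['color'],cv2.COLOR_RGB2HSV); a,b,e,f=r
    m=np.zeros((480,640),bool); m[b:f,a:e]=1; m&=(hsv[...,1]>60)&(hsv[...,0]<16)&(W[...,2]>.036)&(W[...,2]<.06)
    Q=W[m][:,:2]; print(m.sum(),np.nanmean(W[m],0)); 
    r=cv2.minAreaRect((Q*1000).astype(np.float32)); print(r)
    # dark gripper points near TCP
    m=(abs(W-p).max(-1)<.08)&(W[...,2]>.09); print('grip pts',m.sum(), W[m].mean(0),W[m].min(0),W[m].max(0))
E
```

```text
scene tcp px 371.2025129652407 304.8305546989162 z 1.0514158889088203 z_map 1.2201166
926 [ 0.48238401 -0.32461107  0.04596944]
((487.2515869140625, -321.09674072265625), (127.859130859375, 39.305233001708984), 22.693742752075195)
grip pts 527 [ 0.48469815 -0.31961734  0.16799113] [ 0.46498626 -0.35679481  0.12740149] [ 0.5113554  -0.27901685  0.18790238]
top tcp px 462.61655201511303 285.6027227732938 z 1.0527190822345167 z_map 0.73633873
300 [ 0.52238861 -0.30244922  0.04682571]
((522.0802612304688, -303.66766357421875), (55.55525588989258, 35.20084762573242), 23.199230194091797)<stdin>:11: RuntimeWarning: Mean of empty slice.
  ret = um.true_divide(
Traceback (most recent call last):
ValueError: zero-size array to reduction operation minimum which has no identity
```

View pics/t2.png

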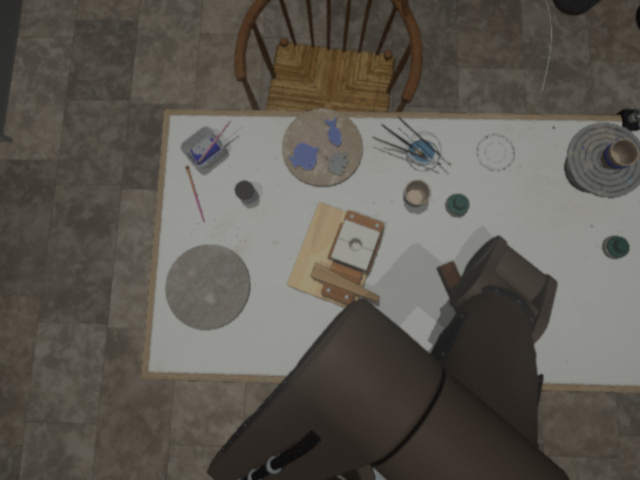

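```bash
python3 - <<'E'
from h import *
d=cam('scene'); W=cloud(d); p=get_obs()['ee_pos']; print(p)
for v in range(270,306,3): print(v,[(W[v,u]*1000).round(0).astype(int).tolist() if d['z_map'][v,u]>0 else 0 for u in (366,370,373,376)], d['color'][v,372])
cv2.imwrite('pics/s3.png',cv2.resize(d['color'][230:310,320:420],None,fx=6,fy=6)[:,:,::-1])
E
```

```text
[ 0.49163189 -0.31504724  0.10799789]
270 [[471, -312, 201], [476, -317, 203], [490, -312, 193], [478, -331, 210]] [19 22 24]
273 [[472, -312, 194], [473, -321, 199], [496, -307, 180], [480, -329, 201]] [21 23 23]
276 [[475, -309, 184], [478, -317, 188], [493, -310, 176], [480, -331, 195]] [20 22 26]
279 [[477, -308, 175], [479, -317, 180], [490, -314, 173], [485, -327, 183]] [19 21 20]
282 [[474, -312, 171], [479, -318, 173], [481, -323, 176], [484, -328, 177]] [19 22 21]
285 [[480, -306, 158], [480, -317, 165], [485, -320, 165], [485, -329, 170]] [17 19 21]
288 [[480, -308, 152], [481, -317, 157], [484, -322, 159], [487, -327, 161]] [53 54 56]
291 [[482, -306, 142], [479, -320, 153], [483, -324, 153], [487, -328, 154]] [66 68 74]
294 [[482, -307, 135], [481, -319, 143], [481, -327, 149], [489, -327, 145]] [78 83 86]
297 [0, [480, -321, 138], [482, -327, 141], [488, -329, 139]] [77 80 84]
300 [[582, -209, 3], [590, -214, 2], [486, -324, 130], [603, -220, 0]] [89 93 94]
303 [[575, -217, 2], [584, -221, 1], [588, -227, 3], [597, -228, -1]] [174 175 174]
```

View pics/s3.png

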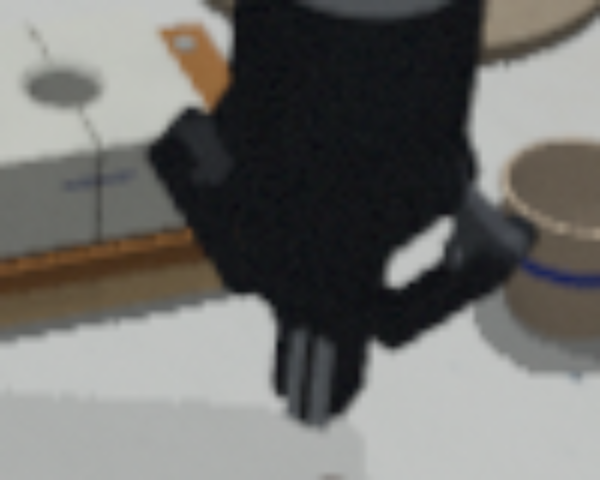

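The shut fingertips measure about z 0.129 while the TCP reads 0.108, so they end about 35 mm higher than stated, and they closed just over the block's top at 0.046. Sideways they agree. I'll redo the grasp lower, with the reported TCP near z 0.

{"fn": "apply_moves", "kwargs": {"series": [[[0,0,0,0,0,0,1],[0,0,0,0,0,0,1],[0,0,0,0,0,0,1],[0,0,0,0,0,0,1],[0,0,0,0,0,0,1],[0,0,2,0,0,0,1],[0,0,4,0,0,0,1],[0,0,6,0,0,0,1]]], "squeeze": 90}}

```text
time: 5.45
ee_pos: [0.492, -0.3154, 0.0485]
eef_rot: [[0.916, 0.4, 0.001], [0.4, -0.916, -0.0], [0.0, 0.0, -1.0]]
wrist_force: [-0.5, 0.9, 0.5]
opening: 0.996
gripper_force: 0.0
```

{"fn": "apply_moves", "kwargs": {"series": [[[0,0,1.5,0,0,0,1],[0,0,3,0,0,0,1],[0,0,4,0,0,0,1],[0,0,4.6,0,0,0,1],[0,0,4.6,0,0,0,1],[0,0,4.6,0,0,0,1]]]}}

```text
time: 6.05
ee_pos: [0.4922, -0.3154, 0.0034]
eef_rot: [[0.916, 0.4, 0.0], [0.4, -0.916, -0.0], [0.0, 0.0, -1.0]]
wrist_force: [0.4, 0.2, 0.6]
opening: 1.005
gripper_force: 0.0
```

{"fn": "apply_moves", "kwargs": {"series": [[[0,0,0.2,0,0,0,-1],[0,0,0.2,0,0,0,-1],[0,0,0.2,0,0,0,-1],[0,0,0.2,0,0,0,-1],[0,0,0.2,0,0,0,-1],[0,0,0.2,0,0,0,-1],[0,0,0.2,0,0,0,-1],[0,0,0.2,0,0,0,-1]]]}}

```text
time: 6.85
ee_pos: [0.4922, -0.3155, 0.0017]
eef_rot: [[0.916, 0.4, 0.001], [0.4, -0.916, -0.001], [0.001, 0.001, -1.0]]
wrist_force: [-1.0, -0.2, 5.5]
opening: 0.454
gripper_force: 91.4
```

{"fn": "apply_moves", "kwargs": {"series": [[[0,0,-1,0,0,0,-1],[0,0,-3,0,0,0,-1],[0,0,-5,0,0,0,-1],[0,0,-7,0,0,0,-1],[0,0,-7,0,0,0,-1],[0,0,-7,0,0,0,-1]]]}}

```text
time: 7.45
ee_pos: [0.4919, -0.3152, 0.0712]
eef_rot: [[0.916, 0.4, 0.0], [0.4, -0.916, -0.0], [0.0, 0.0, -1.0]]
wrist_force: [-0.5, -0.9, -2.0]
opening: 0.451
gripper_force: 90.7
```

```bash
python3 - <<'E'
from h import *
o=get_obs();print(o['ee_pos'],o['opening'],o['gripper_force'])
d=cam('scene'); W=cloud(d); hsv=cv2.cvtColor(d['color'],cv2.COLOR_RGB2HSV)
H,S,V=[hsv[...,i].astype(int) for i in range(3)]
m=np.zeros((480,640),bool); m[240:380,310:430]=1; m&=(S>110)&(H<16)&(W[...,1]<-.2)
P=W[m]; print(m.sum(),P.min(0),P.max(0),np.percentile(P[:,2],[2,98])); r=cv2.minAreaRect((P[:,:2]*1000).astype(np.float32)); print(r)
x,y=cw(-67,-101-65-40); print(x,y,rel(x,y,.075,-19.8),rel(x,y,.024,-19.8))
cv2.imwrite('pics/s4.png',cv2.resize(d['color'][200:400,280:480],None,fx=2.5,fy=2.5)[:,:,::-1])
E
```

```text
[ 0.49189328 -0.31521819  0.07116736] 0.4507121614341647 90.66368222236633
1024 [ 0.42223218 -0.3612103   0.07257461] [ 0.55026227 -0.28277948  0.23814021] [0.07719692 0.11865834]
((484.26300048828125, -313.50067138671875), (128.6988983154297, 64.79015350341797), 17.16411018371582)
0.4216809769095369 -0.2213259977481359 [-2.66, -11.39, -0.44, -0.04, -0.0, -46.59] [-2.66, -11.39, 4.66, -0.04, -0.0, -46.59]
```

View pics/s4.png

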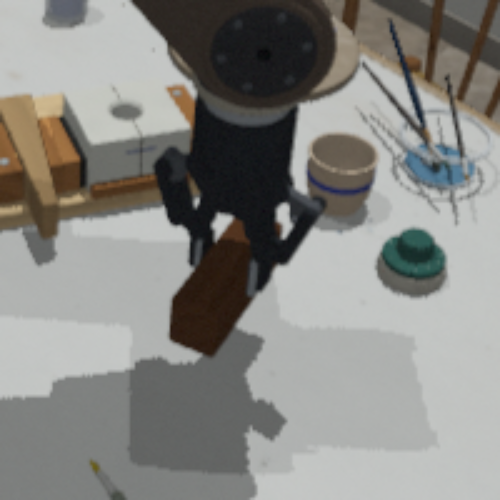

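The block hangs level in the jaws at crop (215,305), and the jaws are well clear of the cradle. Next I'll move it behind the thin end.

{"fn": "apply_moves", "kwargs": {"series": [[[-0.5,-2.5,-0.4,0,0,-8,-1],[-1.0,-5,-0.4,0,0,-16,-1],[-1.5,-7.5,-0.4,0,0,-24,-1],[-2.2,-10,-0.4,0,0,-32,-1],[-2.7,-11.4,-0.4,0,0,-40,-1],[-2.7,-11.4,-0.4,0,0,-46.6,-1],[-2.7,-11.4,-0.4,0,0,-46.6,-1],[-2.7,-11.4,-0.4,0,0,-46.6,-1]]]}}

```text
time: 8.3
ee_pos: [0.4215, -0.2217, 0.0745]
eef_rot: [[0.342, 0.94, -0.001], [0.94, -0.342, 0.001], [0.0, -0.001, -1.0]]
wrist_force: [0.3, 0.5, -1.0]
opening: 0.451
gripper_force: 90.9
```

```bash
python3 - <<'E'
from h import *
o=get_obs();print(o['ee_pos'],o['qpos'].round(1))
for yy in(-206,-172,-112): x,y=cw(-67,yy); print(yy,rel(x,y,.024,-19.8))
d=cam('top'); W=cloud(d); hsv=cv2.cvtColor(d['color'],cv2.COLOR_RGB2HSV)
cv2.imwrite('pics/t5.png',cv2.resize(d['color'][220:400,290:490],None,fx=3,fy=3)[:,:,::-1])
E
```

```text
[ 0.42153876 -0.22168268  0.07447406] [-35.7  28.3 117.8   0.   34.  -15.7]
-206 [0.04, 0.01, 5.05, -0.04, -0.02, -0.2]
-172 [3.44, -0.01, 5.05, -0.04, -0.02, -0.2]
-112 [9.44, -0.03, 5.05, -0.04, -0.02, -0.2]
```

View pics/t5.png

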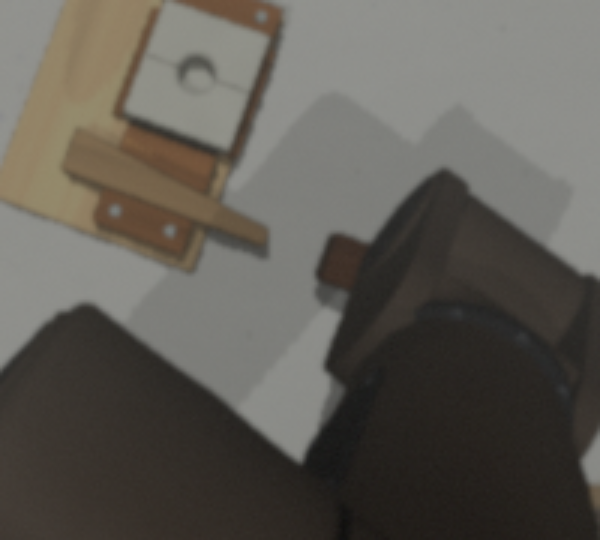

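The block's front (330,262) lies in line with the thin end (267,243) and about 20 px short of it. I'll lower the block and push.

{"fn": "apply_moves", "kwargs": {"series": [[[0,0,2.5,0,0,0,-1],[0,0,5,0,0,0,-1],[0,0,5,0,0,0,-1],[0.7,0,5,0,0,0,-1],[1.8,0,5,0,0,0,-1],[2.6,0,5,0,0,0,-1],[3.4,0,5,0,0,0,-1],[3.4,0,5,0,0,0,-1]]]}}

```text
time: 9.15
ee_pos: [0.4336, -0.1886, 0.0255]
eef_rot: [[0.337, 0.941, 0.001], [0.941, -0.337, -0.0], [-0.0, 0.001, -1.0]]
wrist_force: [-0.3, -0.2, -1.2]
opening: 0.447
gripper_force: 90.8
```

{"fn": "apply_moves", "kwargs": {"series": [[[0.5,0,0,0,0,0,-1],[1.0,0,0,0,0,0,-1],[1.4,0,0,0,0,0,-1],[1.8,0,0,0,0,0,-1],[2.2,0,0,0,0,0,-1]]]}}

```text
time: 9.65
ee_pos: [0.4404, -0.1698, 0.0252]
eef_rot: [[0.338, 0.941, -0.0], [0.941, -0.338, -0.001], [-0.001, 0.0, -1.0]]
wrist_force: [-7.1, -12.2, 1.0]
opening: 0.454
gripper_force: 91.5
```

{"fn": "apply_moves", "kwargs": {"series": [[[0.4,0,0,0,0,0,-1],[0.8,0,0,0,0,0,-1],[1.2,0,0,0,0,0,-1],[1.6,0,0,0,0,0,-1],[2.0,0,0,0,0,0,-1],[2.4,0,0,0,0,0,-1],[2.8,0,0,0,0,0,-1],[3.2,0,0,0,0,0,-1]]]}}

```text
time: 10.45
ee_pos: [0.4515, -0.1385, 0.025]
eef_rot: [[0.339, 0.941, 0.0], [0.941, -0.339, 0.0], [0.0, -0.0, -1.0]]
wrist_force: [0.2, -1.6, -0.2]
opening: 0.454
gripper_force: 91.0
```

```bash
cat >> h.py <<'E'
def wedge():
    "wedge top outline in cradle mm, from the top camera"
    d=cam('top'); W=cloud(d); hsv=cv2.cvtColor(d['color'],cv2.COLOR_RGB2HSV); H,S,V=[hsv[...,i].astype(int) for i in range(3)]
    M=np.array([[np.cos(A),np.sin(A)],[-np.sin(A),np.cos(A)]]); C=(W[...,:2]-CR)@M.T*1000
    m=(C[...,0]>-85)&(C[...,0]<-25)&(C[...,1]>-115)&(C[...,1]<150)&(abs(W[...,2]-.06)<.012)&(S<108)&(S>60)
    return d,m,C,W
E
python3 - <<'E'
from h import *
o=get_obs();print(o['ee_pos'],o['time'])
d,m,C,W=wedge(); P=C[m]; print(m.sum(),np.percentile(P,[0.5,99.5],axis=0).round(1),np.median(W[m][:,2]))
cv2.imwrite('pics/t6.png',cv2.resize(d['color'][200:380,250:450],None,fx=3,fy=3)[:,:,::-1])
E
```

```text
[ 0.45148888 -0.1384669   0.02501669] 10.45
869 [[-83.8 -61.2]
 [-33.  121.9]] 0.06028072636308835
```

View pics/t6.png

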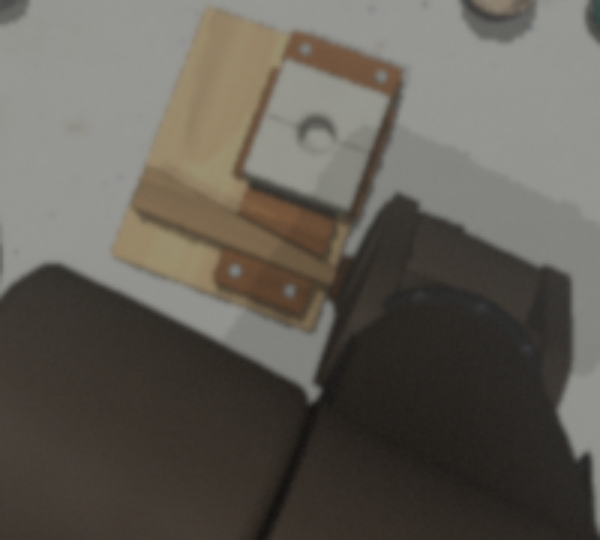

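The wedge's thick end is now at about cradle y 122 ((140,190) in the picture), which is about 43 mm of travel, and the push force has fallen to 1.6 N, so it is loose. I'll push a last 7 mm, then back off. That was my tenth picture, so from here I work from numbers only.

{"fn": "apply_moves", "kwargs": {"series": [[[0.3,0,0,0,0,0,-1],[0.7,0,0,0,0,0,-1],[0.7,0,0,0,0,0,-1],[-1,0,0,0,0,0,-1],[-4,0,0,0,0,0,-1],[-8,0,0,0,0,0,-1],[-12,0,0,0,0,0,-1],[-12,0,0,0,0,0,-1]]]}}

```text
time: 11.3
ee_pos: [0.4099, -0.2554, 0.025]
eef_rot: [[0.342, 0.94, 0.001], [0.94, -0.342, -0.001], [-0.001, 0.001, -1.0]]
wrist_force: [-0.4, 0.7, -1.4]
opening: 0.45
gripper_force: 91.0
```

```bash
python3 - <<'E'
from h import *
o=get_obs();print(o['ee_pos'],o['time'],o['wrist_force'])
d,m,C,W=wedge(); P=C[m]; print(m.sum(),np.percentile(P,[0.5,99.5],axis=0).round(1),np.median(W[m][:,2]))
# centre line and width against y
for a in range(-50,130,20):
    q=P[(abs(P[:,1]-a)<5)]; print(a,len(q),q[:,0].min().round(1) if len(q) else 0,q[:,0].max().round(1) if len(q) else 0)
x,y=.45,-.28; print(rel(x,y,.025,-19.8), rel(x,y,.002,-19.8))
E
```

```text
[ 0.40993935 -0.2553842   0.02499311] 11.3 [-0.36184369  0.66573696 -1.41425151]
838 [[-84.2 -47.1]
 [-36.9 127.9]] 0.06011605001605662
-50 10 -72.9 -59.8
-30 34 -84.6 -56.8
-10 38 -76.0 -53.8
10 43 -77.3 -50.7
30 48 -85.0 -47.8
50 46 -73.5 -45.7
70 51 -73.6 -42.6
90 54 -73.3 -39.6
110 57 -73.3 -37.9
[-1.13, 4.66, -0.01, 0.01, -0.0, -0.2] [-1.13, 4.66, 2.29, 0.01, -0.0, -0.2]
```

{"fn": "apply_moves", "kwargs": {"series": [[[-1.1,2.5,0,0,0,0,-1],[-1.1,4.7,0,0,0,0,-1],[-1.1,4.7,0.8,0,0,0,-1],[-1.1,4.7,1.6,0,0,0,-1],[-1.1,4.7,2.1,0,0,0,-1],[-1.1,4.7,2.2,0,0,0,-1],[-1.1,4.7,2.3,0,0,0,-1],[-1.1,4.7,2.3,0,0,0,-1]]]}}

```text
time: 12.15
ee_pos: [0.4511, -0.2779, 0.002]
eef_rot: [[0.339, 0.941, -0.0], [0.941, -0.339, 0.0], [0.0, -0.0, -1.0]]
wrist_force: [0.4, 0.3, -1.1]
opening: 0.45
gripper_force: 91.1
```

{"fn": "apply_moves", "kwargs": {"series": [[[0,0,0,0,0,0,0],[0,0,0,0,0,0,1],[0,0,0,0,0,0,1],[0,0,0,0,0,0,1],[0,0,0,0,0,0,1],[0,0,0,0,0,0,1]]]}}

```text
time: 12.75
ee_pos: [0.4512, -0.278, 0.002]
eef_rot: [[0.339, 0.941, 0.0], [0.941, -0.339, 0.0], [0.0, 0.0, -1.0]]
wrist_force: [-0.4, 0.1, -0.4]
opening: 1.002
gripper_force: 0.0
```

{"fn": "apply_moves", "kwargs": {"series": [[[0,0,-3,0,0,0,1],[0,0,-7,0,0,0,1],[0,0,-12,0,0,0,1],[0,0,-16,0,0,0,1],[0,0,-16,0,0,0,1]]]}}

```text
time: 13.25
ee_pos: [0.4528, -0.2792, 0.167]
eef_rot: [[0.339, 0.941, 0.007], [0.941, -0.338, -0.005], [-0.003, 0.008, -1.0]]
wrist_force: [1.1, 0.3, -0.3]
opening: 0.998
gripper_force: 0.0
```

```bash
python3 - <<'E'
from h import *
o=get_obs();print(o['ee_pos'],o['time'],o['wrist_force'],o['opening'],o['qpos'].round(1))
d=cam('scene'); W=cloud(d); hsv=cv2.cvtColor(d['color'],cv2.COLOR_RGB2HSV)
m=(hsv[...,1]>90)&(hsv[...,0]<16)&(W[...,2]>.036)&(W[...,2]<.06)&(abs(W[...,0]-.45)<.09)&(abs(W[...,1]+.28)<.09)
print(m.sum(),np.nanmedian(W[m],0),cv2.minAreaRect((W[m][:,:2]*1000).astype(np.float32)))
xc=lambda y:-74.5+(27+(y-39)/8)/2
x,y=cw(xc(64),64); print(x,y,rel(.5,-.1,.2,-23.4),rel(x,y,.16,-23.4))
E
```

```text
[ 0.45283122 -0.27919867  0.16698798] 13.25 [ 1.10389744  0.3076866  -0.32592518] 0.9979122853174753 [-38.8  23.6 105.7   0.   50.2 -19. ]
881 [ 0.44277292 -0.29027426  0.04653549] ((446.5556640625, -283.59039306640625), (126.98820495605469, 37.37347412109375), 70.29438781738281)
0.5202556261909819 0.030150104347649927 [18.42, -1.51, -3.61, 0.27, 0.08, 3.61] [31.36, -4.03, 0.36, 0.27, 0.08, 3.61]
```

{"fn": "apply_moves", "kwargs": {"series": [[[4.5,-0.5,-1,0,0,1,0.3],[9,-1,-1,0,0,2,0.3],[14,-1.5,-1,0,0,3,0.3],[19,-2.3,-1,0,0,3.6,0.3],[24,-3,-1,0,0,3.6,0.3],[28,-3.6,0,0,0,3.6,0.3],[31.4,-4,0.4,0,0,3.6,0.3],[31.4,-4,0.4,0,0,3.6,0.3]]]}}

```text
time: 14.1
ee_pos: [0.5195, 0.0343, 0.156]
eef_rot: [[0.394, 0.919, -0.003], [0.919, -0.394, 0.001], [-0.001, -0.003, -1.0]]
wrist_force: [-0.2, -0.8, -0.4]
opening: 0.65
gripper_force: 0.0
```

```bash
python3 - <<'E'
from h import *
o=get_obs();print(o['ee_pos'],o['time'],o['opening'],o['qpos'].round(1))
x,y=.5203,.0301
for z in(.16,.07,.02): print(rel(x,y,z,-23.4))
d=cam('scene'); W=cloud(d); p=o['ee_pos']
# lowest dark gripper points near the TCP
m=(d['color'].max(-1)<110)&(np.hypot(W[...,0]-p[0],W[...,1]-p[1])<.06)&(W[...,2]>.1)
print(m.sum(),np.percentile(W[m][:,2],[0,1,3,10]))
E
```

```text
[0.51945089 0.03432224 0.15595286] 14.1 0.6497936483220221 [ -3.5  23.8 107.5   0.   48.8  19.6]
[-0.35, 0.24, -0.41, -0.18, 0.03, 0.22]
[-0.35, 0.27, 8.59, -0.18, 0.03, 0.22]
[-0.35, 0.29, 13.59, -0.18, 0.03, 0.22]
2582 [0.17777879 0.18797972 0.19954893 0.22956678]
```

{"fn": "apply_moves", "kwargs": {"series": [[[-0.3,0.2,2,0,0,0,0.3],[-0.3,0.2,5,0,0,0,0.3],[-0.3,0.2,7,0,0,0,0.3],[-0.3,0.2,8,0,0,0,0.3],[-0.3,0.2,8,0,0,0,0.3],[-0.3,0.2,8,0,0,0,0.3]]]}}

```text
time: 14.75
ee_pos: [0.5208, 0.027, 0.0784]
eef_rot: [[0.398, 0.918, 0.0], [0.918, -0.398, 0.0], [0.0, 0.0, -1.0]]
wrist_force: [-0.3, -0.3, -0.5]
opening: 0.651
gripper_force: 0.0
```

```bash
python3 - <<'E'
from h import *
o=get_obs();print(o['ee_pos'],o['time'],o['opening'],o['wrist_force'])
for z in(.07,.010): print(rel(.5203,.0301,z,-23.4))
E
```

```text
[0.52075305 0.0269828  0.07836702] 14.75 0.651497837678862 [-0.29468905 -0.30602704 -0.50483042]
[0.27, -0.17, 0.84, 0.01, -0.01, -0.02]
[0.27, -0.17, 6.84, 0.01, -0.01, -0.02]
```

{"fn": "apply_moves", "kwargs": {"series": [[[0.3,-0.2,1.5,0,0,0,0.3],[0.3,-0.2,3.5,0,0,0,0.3],[0.3,-0.2,5.5,0,0,0,0.3],[0.3,-0.2,6.5,0,0,0,0.3],[0.3,-0.2,6.8,0,0,0,0.3],[0.3,-0.2,6.8,0,0,0,0.3],[0.3,-0.2,6.8,0,0,0,0.3]]], "squeeze": 40}}

```text
time: 15.45
ee_pos: [0.5204, 0.0309, 0.0109]
eef_rot: [[0.397, 0.918, 0.001], [0.918, -0.397, 0.0], [0.001, 0.001, -1.0]]
wrist_force: [-0.4, 0.2, -0.0]
opening: 0.651
gripper_force: 0.0
```

{"fn": "apply_moves", "kwargs": {"series": [[[0,0,0,0,0,0,0],[0,0,0,0,0,0,-0.3],[0,0,0,0,0,0,-0.6],[0,0,0,0,0,0,-1],[0,0,0,0,0,0,-1],[0,0,0,0,0,0,-1],[0,0,0,0,0,0,-1]]]}}

```text
time: 16.15
ee_pos: [0.5202, 0.031, 0.0108]
eef_rot: [[0.397, 0.918, 0.001], [0.918, -0.397, 0.0], [0.0, 0.001, -1.0]]
wrist_force: [-0.2, 0.5, 6.6]
opening: 0.352
gripper_force: 39.1
```

{"fn": "apply_moves", "kwargs": {"series": [[[0,0,-0.5,0,0,0,-1],[0,0,-1.5,0,0,0,-1],[0,0,-3,0,0,0,-1],[0,0,-5,0,0,0,-1],[0,0,-7,0,0,0,-1],[0,0,-9,0,0,0,-1],[0,0,-10,0,0,0,-1],[0,0,-10,0,0,0,-1]]], "squeeze": 60}}

```text
time: 16.95
ee_pos: [0.5204, 0.031, 0.1114]
eef_rot: [[0.397, 0.918, 0.003], [0.918, -0.397, -0.0], [0.001, 0.002, -1.0]]
wrist_force: [0.3, 0.0, -3.0]
opening: 0.347
gripper_force: 59.4
```

```bash
python3 - <<'E'
from h import *
o=get_obs();p=o['ee_pos'];print(p,o['time'],o['opening'],o['gripper_force'],o['wrist_force'])
for n in('scene','top'):
    d=cam(n); W=cloud(d); hsv=cv2.cvtColor(d['color'],cv2.COLOR_RGB2HSV)
    m=(hsv[...,1]>60)&(hsv[...,0]<25)&(W[...,2]>.1)&(W[...,2]<.2)&(abs(W[...,0]-p[0])<.15)&(abs(W[...,1]-p[1])<.15)&(hsv[...,2]>60)
    m=cv2.morphologyEx(m.astype(np.uint8),cv2.MORPH_OPEN,np.ones((2,2)))>0
    Q=(W[m]-p)@o['eef_rot']*1000; print(n,m.sum(),np.percentile(Q,[1,99],axis=0).round(1))
    for a in range(-120,80,25):
        q=Q[abs(Q[:,0]-a)<6]; 
        if len(q)>3: print(a,len(q),np.percentile(q[:,1:],[3,97],axis=0).round(1).tolist())
E
```

```text
[0.52043268 0.03097061 0.11142449] 16.95 0.34698640687644144 59.38835319131613 [ 0.33240078  0.0092304  -2.95614447]
scene 474 [[nan nan nan]
 [nan nan nan]]
-120 30 [[-8.3, -48.6], [3.1, -12.9]]
-95 25 [[-8.5, -52.6], [6.1, -46.9]]
-70 25 [[-11.0, -52.3], [8.3, -47.7]]
-45 31 [[-12.1, -51.8], [11.1, -46.8]]
-20 26 [[-10.3, -52.3], [11.3, -47.8]]
5 33 [[-8.5, -52.5], [15.2, -48.1]]
30 27 [[-4.1, -51.2], [36.7, 93.1]]
55 11 [[4.9, -52.4], [43.9, 90.8]]
top 71 [[-122.2   -7.3  -52.7]
 [ -78.4   14.   112. ]]
-120 10 [[-3.3, 89.9], [14.5, 112.6]]
-95 11 [[-4.7, -51.4], [3.3, -47.8]]
```

```bash
python3 - <<'E'
from h import *
d=cam('top'); W=cloud(d)
m=(W[...,2]>.006)&(W[...,2]<.016)&(np.hypot(W[...,0]-.48,W[...,1]-.316)<.13)
k=max(cv2.findContours(m.astype(np.uint8),0,2)[0],key=cv2.contourArea)
Q=np.array([ray(d,u,v,.011)[:2] for u,v in k[:,0]]); print(cv2.fitEllipse((Q*1000).astype(np.float32)))
for z in(.111,.0045): print(rel(.4906,.3394,z,-23.4))
E
```

```text
((481.6394348144531, 316.7374572753906), (217.678955078125, 218.86265563964844), 30.511491775512695)
[27.16, -14.9, -0.16, -0.06, 0.02, 0.0]
[27.16, -14.89, 10.49, -0.06, 0.02, 0.0]
```

{"fn": "apply_moves", "kwargs": {"series": [[[3.6,-2,0,0,0,0,-1],[7.3,-4,0,0,0,0,-1],[11,-6,0,0,0,0,-1],[14.6,-8,0,0,0,0,-1],[18.2,-10,0,0,0,0,-1],[22.8,-12.5,0,0,0,0,-1],[27.2,-14.9,0,0,0,0,-1],[27.2,-14.9,0,0,0,0,-1]]]}}

```text
time: 17.9
ee_pos: [0.4899, 0.3444, 0.1087]
eef_rot: [[0.393, 0.92, -0.001], [0.92, -0.393, 0.0], [0.0, -0.001, -1.0]]
wrist_force: [-0.1, 0.2, -1.8]
opening: 0.347
gripper_force: 59.4
```

{"fn": "apply_moves", "kwargs": {"series": [[[0,0,2,0,0,0,-1],[0,0,5,0,0,0,-1],[0,0,7.5,0,0,0,-1],[0,0,9,0,0,0,-1],[0,0,9.6,0,0,0,-1],[0,0,9.6,0,0,0,-1],[0,0,9.6,0,0,0,-1]]]}}

```text
time: 18.6
ee_pos: [0.4916, 0.3399, 0.0148]
eef_rot: [[0.397, 0.918, 0.001], [0.918, -0.397, 0.001], [0.001, 0.001, -1.0]]
wrist_force: [-0.3, 0.4, -1.9]
opening: 0.35
gripper_force: 59.4
```

```bash
python3 - <<'E'
from h import *
o=get_obs();p=o['ee_pos'];print(p,o['opening'],o['gripper_force'],o['wrist_force'])
print(rel(.4906,.3394,.0045,-23.4))
d=cam('scene'); W=cloud(d); hsv=cv2.cvtColor(d['color'],cv2.COLOR_RGB2HSV)
m=(hsv[...,1]>60)&(hsv[...,0]<25)&(W[...,2]>.04)&(W[...,2]<.1)&(abs(W[...,0]-p[0])<.15)&(abs(W[...,1]-p[1])<.15)&(hsv[...,2]>60)
Q=(W[m]-p)@o['eef_rot']*1000; print(m.sum(),np.median(W[m][:,2]))
for a in range(-120,80,25):
    q=Q[abs(Q[:,0]-a)<6]
    if len(q)>3: print(a,len(q),np.median(q,0).round(1))
E
```

```text
[0.49161727 0.33991302 0.01478411] 0.3502100386785281 59.36160528101027 [-0.27118882  0.40358561 -1.91150818]
[-0.09, -0.07, 1.03, 0.04, -0.05, 0.0]
321 0.06419400045103238
-120 20 [-115.6   -1.   -38.9]
-95 13 [-92.8  -1.5 -49. ]
-70 20 [-67.7  -1.8 -49.2]
-45 19 [-44.2  -3.1 -48.6]
-20 24 [-19.5  -5.2 -50.2]
5 26 [  7.4  -1.8 -49.6]
30 20 [ 30.1   0.5 -50.1]
55 16 [ 54.6   3.8 -50.3]
```

{"fn": "apply_moves", "kwargs": {"series": [[[0,0,0.5,0,0,0,-1],[0,0,0.8,0,0,0,-1],[0,0,1.0,0,0,0,-1],[0,0,1.0,0,0,0,-1]]]}}

```text
time: 19.05
ee_pos: [0.4911, 0.3398, 0.004]
eef_rot: [[0.397, 0.918, -0.0], [0.918, -0.397, 0.0], [0.0, -0.0, -1.0]]
wrist_force: [-0.7, -0.4, -0.2]
opening: 0.348
gripper_force: 59.5
```

{"fn": "apply_moves", "kwargs": {"series": [[[0,0,0.1,0,0,0,-1],[0,0,0.1,0,0,0,-1]]]}}

```text
time: 19.25
ee_pos: [0.4912, 0.3398, 0.0039]
eef_rot: [[0.397, 0.918, 0.0], [0.918, -0.397, 0.0], [0.0, 0.0, -1.0]]
wrist_force: [-3.7, -2.0, 8.1]
opening: 0.346
gripper_force: 60.8
```

Contact with the bat is made. I'll open part way and rise clear.

{"fn": "apply_moves", "kwargs": {"series": [[[0,0,0,0,0,0,-0.2],[0,0,0,0,0,0,0.1],[0,0,0,0,0,0,0.4],[0,0,0,0,0,0,0.4],[0,0,0,0,0,0,0.4],[0,0,0,0,0,0,0.4]]]}}

```text
time: 19.85
ee_pos: [0.4912, 0.3398, 0.003]
eef_rot: [[0.397, 0.918, -0.0], [0.918, -0.397, 0.0], [0.0, -0.0, -1.0]]
wrist_force: [-0.0, 0.3, -0.5]
opening: 0.697
gripper_force: 0.0
```

{"fn": "apply_moves", "kwargs": {"series": [[[0,0,-1.5,0,0,0,0.4],[0,0,-4,0,0,0,0.4],[0,0,-8,0,0,0,0.4],[0,0,-12,0,0,0,0.4],[0,0,-16,0,0,0,0.4],[0,0,-20,0,0,0,0.4],[0,0,-20,0,0,0,0.4],[0,0,-20,0,0,0,0.4]]]}}

```text
time: 20.65
ee_pos: [0.4911, 0.3398, 0.2047]
eef_rot: [[0.397, 0.918, 0.002], [0.918, -0.397, 0.001], [0.002, 0.002, -1.0]]
wrist_force: [-0.7, 0.4, -0.5]
opening: 0.704
gripper_force: 0.0
```

```bash
python3 - <<'E'
from h import *
o=get_obs();print(o['ee_pos'],o['opening'],o['wrist_force'],o['time'],abs(o['qvel']).max())
W0=np.load('sceneW.npy')
d=cam('scene'); W=cloud(d); hsv=cv2.cvtColor(d['color'],cv2.COLOR_RGB2HSV)
m=(W[...,2]>.04)&(W[...,2]<.065)&(np.hypot(W[...,0]-.48,W[...,1]-.317)<.12)&(hsv[...,1]>50)
r=cv2.minAreaRect((W[m][:,:2]*1000).astype(np.float32)); print('wedge',m.sum(),np.median(W[m][:,2]),r)
b=(W[...,2]>.005)&(W[...,2]<.016)&(np.hypot(W[...,0]-.48,W[...,1]-.317)<.13); print('bat',(np.nanpercentile(W[b],[1,99],axis=0)).round(3).tolist())
for n,x,y in(('cup',.693,-.236),('timer',.7075,-.3285),('jar',.7253,.2222),('mould',.59,-.063)):
    f=[]
    for w in(W0,W):
        m=(np.hypot(w[...,0]-x,w[...,1]-y)<.06)&(w[...,2]>.025)&(w[...,2]<.085); f.append((m.sum(),*np.nanmean(w[m],0).round(4)))
    print(n,f)
E
```

```text
[0.49113529 0.33980195 0.20468574] 0.7035795040829356 [-0.68635568  0.39710316 -0.47045203] 20.65 2.2319511468896667
wedge 345 0.053566409032685655 ((476.9911193847656, 318.7801513671875), (189.10096740722656, 35.8319206237793), 62.428428649902344)
bat [[0.372, 0.209, 0.006], [0.583, 0.42, 0.015]]
cup [(np.int64(392), np.float64(0.7117), np.float64(-0.2309), np.float64(0.0457)), (np.int64(391), np.float64(0.7121), np.float64(-0.2309), np.float64(0.0461))]
timer [(np.int64(293), np.float64(0.703), np.float64(-0.3378), np.float64(0.0342)), (np.int64(296), np.float64(0.702), np.float64(-0.3379), np.float64(0.0343))]
jar [(np.int64(285), np.float64(0.7202), np.float64(0.2163), np.float64(0.0493)), (np.int64(287), np.float64(0.7198), np.float64(0.216), np.float64(0.0493))]
mould [(np.int64(1517), np.float64(0.581), np.float64(-0.078), np.float64(0.0656)), (np.int64(1528), np.float64(0.5807), np.float64(-0.0779), np.float64(0.0656))]
```

The wedge lies on the bat within a few mm of its middle. The cup, jar, timer and mould haven't moved, and the gripper is clear, so I'm handing in.

```bash
python3 -c "
from plant import manip
print(manip.sign_off())"
```

```text
the job is handed in; nothing more can be done
None
```

I handed the job in at about 21 s of the allowed 72: the wedge was knocked about 5 cm loose, the block lies back on the bare table, the wedge lies across the bat within a few mm of its middle, and the cup, jar, timer and mould measure as unmoved; the first grasp of the block closed on air and was redone lower.

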